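# Unstack the pile on the laundry ledge

### The job

The ledge has been wiped and everything was piled on the wooden peg box; now take the pile down one thing at a time from the top, each straight to its own place: the grey cup, mouth down as it is, on the barred drainer, the glass jar on the round cork mat, the red tub in the round saucer, and last the peg box itself lengthwise in the long rimmed tray. Stand each thing upright, flat and wholly on its place, as near the middle as you can, without dropping it or tipping it over. Leave the brush and the little spray bottle where they are.

Things in the scene. Friction and masses are not known exactly. Their poses are not given: they have to be found in the camera images.
- cup: grey silicone dosing cup, standing mouth down on top of the pile: a thin-walled, stiff round cup 44 mm high, 42 mm across at the mouth (below) narrowing to 35 mm at its closed end (above), about 40 g, small pouring lip at the very bottom, 3 mm out on the -x side. Origin: centre of the mouth, on the underside as it stands; z up through the closed end
- jar: clear glass jar of spare buttons with a flat gold-coloured screw lid, standing on the tub: 58 mm high, glass 55 mm across up to 42 mm, lid 52 mm across from 44 to 58 mm, about 240 g. Origin: centre of the underside; z up
- tub: red round flip-top stain-remover tub with a paper label, lid shut and flat, standing on the peg box: 66 mm across, 52 mm high, about 220 g; thumb tab on its -x side and hinge on its +x side stand out less than 2 mm. Origin: centre of the underside; z up
- peg_box: wooden clothes-peg box, the bottom of the pile, lid held shut by a small brass sliding latch: 140 mm long (x), 66 mm wide (y), 48 mm high, about 400 g; latch on the -x end and hinges on the +x end stand out up to 4 mm, the long sides are plain. Origin: centre of the underside; z up
- drainer: the cup's place: square drainer, 96 mm by 96 mm white drip dish with a deck of parallel steel bars 86 mm by 86 mm, tops of the bars 16 mm above the ledge; fixed. Origin: centre of the underside; z up
- cork_mat: the jar's place: round flat cork mat, 92 mm across, 7 mm thick; fixed. Origin: centre of the underside; z up
- saucer: the tub's place: round white china saucer with a blue middle, flat floor 4 mm above the ledge and 86 mm across at the foot of the rim, rim 104 mm across outside and 11 mm high; fixed. Origin: centre of the underside; z up
- tray: the peg box's place: long rectangular steel tray, outside 172 mm (x) by 98 mm (y), inside 164 mm by 90 mm, floor 4 mm above the ledge, rim 10 mm high; fixed. Either way round will do for the box. Origin: centre of the underside; x along its length, z up
- brush: bystander: loose blue plastic scrubbing brush lying bristles down, 145 mm long (x) by 50 mm wide, 37 mm high. Origin: on the ledge below its middle
- sprayer: bystander: loose little white spray bottle with a grey trigger head, 38 mm across, 102 mm high. Origin: centre of the underside

How it is judged:
By the outcome, as a careful person would: the job done as asked, in the order asked, and still so for the second after the job is handed in, with the robot touching nothing.
It also fails if it takes over 136 s, if anything falls off the work surface, if the arm or the gripper's body presses on something with over 40 N, if the wrist force passes 120 N, or if a joint passes its speed limit or range.

### The arm

A 6-joint arm with a two-finger parallel gripper is mounted at the origin on the work surface. World frame = base frame: x ahead of the robot, y to its left, z up, the work surface at z = 0. Lengths are in m, angles in rad, forces in N, time in s.
With the tool pointing down it reaches from about 0.35 to 0.775 m from the base axis. Payload 7.3 kg.
Tool frame: the origin (TCP) lies midway between the tips of the shut fingers; the grasp point (between the pads) lies 19 mm behind it (robot.tcp_to_grasp is the distance from the TCP to the grasp point, in m); z points along the fingers, y is the line along which they close (so a half turn about z gives the same grasp; the last joint's range is limited). The gripper opens to 92 mm and grips with 3 to 60 N. Pads are 19 mm wide; open, the fingers measure 130 mm over their backs; the gripper's body (75 mm by 190 mm) begins 47 mm behind the grasp point.
Start: joints at [0.959, 0.342, 1.524, -0, 1.275, -0.146], TCP at [0.236, 0.469, 0.227] pointing down, gripper open.
Joint ranges: [-2.53, 2.53], [-0.77, 2.02], [0.04, 2.7], [-1, 4.14], [0.28, 2.66], [-3.11, 3.11]. Speed limits (rad/s): [2.57, 2.57, 3.14, 3.14, 3.14, 3.14].

### API

Orientations are given as [roll, pitch, yaw] about the fixed x, y, z axes, in that order (R = Rz(yaw) Ry(pitch) Rx(roll)).
In Python, from cell import readout, cams, ticket, robot gives the robot as it stands. The module is installed in compiled form; this text tells all that it offers.
- The arm moves only by the tool jog_arm, never from a script. Its argument "plan" is a list of rows, each a list of 5 numbers: the shift along the world's x, y, z each as a share of 0.08 m, from -1 to 1, then the turn about the world's z as a share of 90 degrees, from -1 to 1, then the opening, from -1 (shut) to 1 (fully open). A call has 1 to 12 rows; each row is the pose to reach, as a shift and turn from the pose commanded when the call began; what a row does not reach only later rows make up. A row lasts 1/10 s, in which the tool goes at most 50 mm and 8.59 degrees, less where a joint would pass 70% of its speed; a pose out of reach is approached as far as the arm can. A call with a number of a shift or a turn outside -1 to 1 is refused whole. A call with a gripper value outside its range is refused whole. The fingers move at their own pace and stop on an object; "squeeze" is the grip in N (left out, the last holds). Time passes only in rows, so rows that repeat a pose let the fingers close. It gives the time, the measured TCP pose, the force, the opening and the grip force at its end, in the units of the state.
- readout.observe(): the state, without advancing time (a new reading comes with each control period).
- cams.read_camera(name): name is "scene" or "top"; returns the picture (400x640x3 uint8, blue, green, red); there is no depth.
- cams.calibration(name): a dict with "K" (3x3 intrinsics, pixels), "world_from_camera" (4x4, takes a point from camera to world coordinates). Camera axes: x right, y down, z forward; pixel columns grow to the right and rows downward; lengths in m; the calibration is good to about 2 mm. A picture is of the moment at which its call begins. calibration takes no time and is no camera call.
- ticket.hand_in(): hands the job in; it is judged then, once.
The state is a dict: "time": time; "qpos": joint angles; "qvel": joint speeds; "joint_efforts": joint torques, N m; "tool_pos": TCP position; "tool_rot": TCP orientation; "contact_force": force on the tool from outside, world axes, zero at the start; "torque": the same for the moment, N m; "opening": finger opening in m; "grip_force": force on a finger pad.
Only numpy, scipy, OpenCV 4.12 (cv2) and the standard library are available. Lean on these libraries where they do the work, as an engineer would, in place of code of your own. Each camera call takes 0.05 s, during which the arm holds its last target. There are 200 camera calls.

## Working session

There is one attempt and no reset: what is moved stays moved. The work goes in short steps, Python scripts to look and compute and a tool call to move; the robot and the scene stay as the last step left them, time stands still between calls to the robot, and variables do not carry over. Pictures are saved under pics/ and viewed, at most 14 in all, crops included, and the job is handed in when it is done.

Besides the shell and the picture viewer there is one more tool, called after ">>>" by a JSON object that holds its "fn" and its "kwargs", one argument or row to a line. jog_arm: Moves the arm, as the interface text tells. Shift numbers are shares of 0.08 m and turn numbers shares of 90 degrees, none past 1 either way. Its arguments: {"type":"object","properties":{"plan":{"type":"array"},"squeeze":{"type":"number"}},"required":["plan"]}

```bash
mkdir -p pics; python3 - <<'E'
from cell import readout,cams,robot
import cv2,numpy as np
for n in("top","scene"):
    cv2.imwrite(f"pics/{n}0.png",cams.read_camera(n)); c=cams.calibration(n); print(n,c["K"].round(1).tolist(),c["world_from_camera"].round(4).tolist())
s=readout.observe(); print({k:np.round(v,3).tolist() for k,v in s.items()})
E
```

```text
top [[509.0, 0.0, 328.5], [0.0, 509.0, 203.9], [0.0, 0.0, 1.0]] [[0.0183, -0.9913, 0.1305, 0.3491], [-0.9997, -0.0161, 0.0185, -0.0147], [-0.0162, -0.1308, -0.9913, 1.3246], [0.0, 0.0, 0.0, 1.0]]
scene [[413.2, 0.0, 323.5], [0.0, 413.2, 199.7], [0.0, 0.0, 1.0]] [[0.7235, 0.4754, -0.5005, 0.9912], [0.6903, -0.4907, 0.5318, -0.4733], [0.0072, -0.7302, -0.6832, 0.7199], [0.0, 0.0, 0.0, 1.0]]
{'time': 0.1, 'qpos': [0.959, 0.343, 1.525, -0.0, 1.275, -0.146], 'qvel': [-0.0, -0.002, -0.004, 0.001, 0.0, 0.002], 'joint_efforts': [0.001, -43.201, -24.469, 0.072, 0.053, -0.0], 'tool_pos': [0.236, 0.469, 0.226], 'tool_rot': [-3.14, -0.0, 2.676], 'contact_force': [-0.487, -0.787, 0.901], 'torque': [-0.035, 0.015, -0.008], 'grip_force': 0.0, 'opening': 0.092}
```

View pics/top0.png

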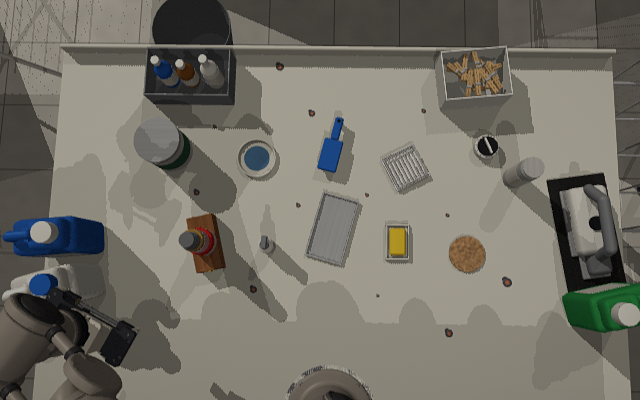

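View pics/scene0.png

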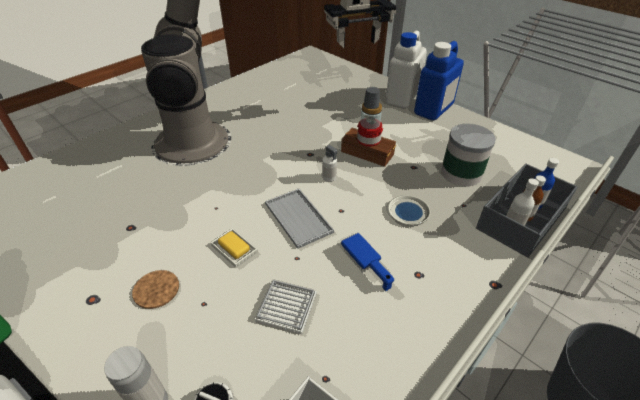

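The top view shows the pile at about (205,243), the saucer at (257,159), the brush at (332,147), the tray at (334,229), the drainer at (406,168), the cork mat at (467,254) and the sprayer at (267,243). In the scene view the pile is at about (370,130).

```bash
cat > h.py <<'E'
from cell import readout,cams
import cv2,numpy as np
C={n:cams.calibration(n) for n in("top","scene")}
def ray(n,u,v):
    M=C[n]["world_from_camera"]; d=M[:3,:3]@np.linalg.solve(C[n]["K"],[u,v,1.]); return M[:3,3],d
def plane(n,u,v,z):
    o,d=ray(n,u,v); return (o+d*(z-o[2])/d[2])[:2]
def proj(n,p):
    M=C[n]["world_from_camera"]; q=C[n]["K"]@(M[:3,:3].T@(np.array(p)-M[:3,3])); return q[:2]/q[2]
def blobs(n,img,roi,lo,hi,z,minA=60):
    x0,y0,x1,y1=roi; m=np.zeros(img.shape[:2],np.uint8)
    m[y0:y1,x0:x1]=cv2.inRange(cv2.cvtColor(img,cv2.COLOR_BGR2HSV)[y0:y1,x0:x1],lo,hi)
    m=cv2.morphologyEx(m,cv2.MORPH_CLOSE,np.ones((5,5)))
    out=[]
    for c in cv2.findContours(m,cv2.RETR_EXTERNAL,cv2.CHAIN_APPROX_NONE)[0]:
        if cv2.contourArea(c)<minA: continue
        w=np.array([plane(n,*p,z) for p in c[:,0,:]],np.float32)
        r=cv2.minAreaRect(w); out.append((r,cv2.boundingRect(c)))
        print(n,"px",out[-1][1],"rect c",np.round(r[0],4),"size",np.round(r[1],4),"ang",round(r[2],1))
    return out
E
python3 - <<'E'
from h import *
t=cv2.imread("pics/top0.png");s=cv2.imread("pics/scene0.png")
print("cork");blobs("top",t,(440,225,500,285),(5,70,60),(25,255,255),.007)
print("saucerblue");blobs("top",t,(230,130,285,190),(95,80,40),(125,255,255),.004)
print("box");blobs("top",t,(170,200,240,285),(3,90,40),(20,255,200),.048)
print("brush");blobs("top",t,(300,100,350,190),(100,120,40),(125,255,255),.03)
crop=lambda i,x,y,w,h,k:cv2.resize(i[y:y+h,x:x+w],None,fx=k,fy=k,interpolation=cv2.INTER_CUBIC)
a=np.hstack([crop(t,170,205,66,75,4),crop(s,330,75,80,100,3)[:300]]); b=np.hstack([crop(t,300,180,66,90,3)[:270],crop(t,375,135,60,67,4)[:268].repeat(1,0)[:268]] if 0 else [crop(t,300,182,70,90,3),crop(t,374,132,70,90,3),crop(t,230,130,70,90,3)])
W=max(a.shape[1],b.shape[1]); p=lambda i:cv2.copyMakeBorder(i,0,0,0,W-i.shape[1],cv2.BORDER_CONSTANT)
cv2.imwrite("pics/z0.png",np.vstack([p(a),p(b)]))
for q in((334,229),):pass
h=cv2.cvtColor(t,cv2.COLOR_BGR2HSV)
for q in((334,229),(315,229),(190,241),(180,241),(205,255),(200,225),(395,168),(380,140),(257,140),(253,146),(280,200)):print(q,h[q[1],q[0]])
E
```

```text
cork
top px (449, 236, 36, 36) rect c [ 0.3995 -0.3474] size [0.0906 0.0884] ang 45.2
saucerblue
top px (244, 147, 25, 23) rect c [0.6428 0.2045] size [0.0596 0.0642] ang 0.9
box
top px (185, 213, 41, 60) rect c [0.412 0.322] size [0.1441 0.0855] ang 13.9
brush
top px (317, 117, 26, 55) rect c [0.678  0.0011] size [0.0493 0.1442] ang 76.2
(334, 229) [ 24  10 129]
(315, 229) [20  9 85]
(190, 241) [ 0  3 81]
(180, 241) [ 0  0 79]
(205, 255) [ 10 134  63]
(200, 225) [ 12 167  93]
(395, 168) [ 20  21 178]
(380, 140) [ 23  27 160]
(257, 140) [23 34 89]
(253, 146) [ 90   5 106]
(280, 200) [ 23  29 160]
```

View pics/z0.png

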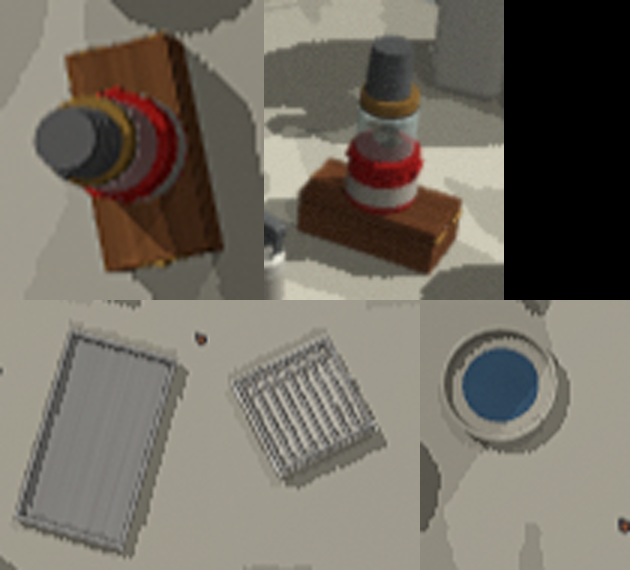

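The pile crop shows the cup's top disk around zoomed (66,141), the box's top face corners near (66,57), (165,33), (195,258) and (106,270), and the tray and drainer outlines. I'll do one finer zoom, then move.

```bash
python3 - <<'E'
from h import *
t=cv2.imread("pics/top0.png");s=cv2.imread("pics/scene0.png")
crop=lambda i,x,y,w,h,k:cv2.resize(i[y:y+h,x:x+w],None,fx=k,fy=k,interpolation=cv2.INTER_CUBIC)
A=np.zeros((600,800,3),np.uint8)
for im,off in((crop(t,172,208,60,70,5),(0,0)),(crop(t,380,140,52,58,6),(310,0)),(crop(s,335,80,70,90,4)[:240],(0,355)),(crop(s,250,275,70,62,4),(310,355))):
    h,w=im.shape[:2]; h=min(h,600-off[1]);w=min(w,800-off[0]);A[off[1]:off[1]+h,off[0]:off[0]+w]=im[:h,:w]
cv2.imwrite("pics/z1.png",A)
cor=lambda L,ox,oy,k:[((u+.5)/k-.5+ox,(v+.5)/k-.5+oy) for u,v in L]
P=np.array([plane("top",*q,.010) for q in cor([(72,25),(185,62),(128,254),(17,220)],300,182,3)])
print("tray",P.round(4),P.mean(0),[np.linalg.norm(P[i]-P[i-1]).round(4) for i in range(4)])
P=np.array([plane("top",*q,.048) for q in cor([(66,57),(165,33),(195,258),(106,270)],170,205,4)])
print("box",P.round(4),P.mean(0),[np.linalg.norm(P[i]-P[i-1]).round(4) for i in range(4)])
print("cup",plane("top",*cor([(66,141)],170,205,4)[0],.202), plane("scene",*cor([(128,45)],330,75,3)[0],.202))
print("sprayer",plane("top",267,243,.09))
r=blobs("scene",s,(130,260,190,315),(5,90,60),(20,255,255),.007)
r=blobs("scene",s,(385,190,435,230),(95,80,40),(125,255,255),.004)
E
```

```text
tray [[ 0.5586  0.023 ]
 [ 0.5276 -0.0757]
 [ 0.3613 -0.0287]
 [ 0.3885  0.0669]] [ 0.45900779 -0.00362533] [np.float64(0.1756), np.float64(0.1035), np.float64(0.1728), np.float64(0.0994)]
box [[0.473  0.3688]
 [0.4893 0.3066]
 [0.3484 0.2809]
 [0.34   0.3363]] [0.41269118 0.32315365] [np.float64(0.1369), np.float64(0.0643), np.float64(0.1432), np.float64(0.056)]
cup [0.41138581 0.31992145] [0.41628951 0.31622811]
sprayer [0.41345587 0.15572279]
scene px (132, 270, 47, 39) rect c [ 0.4054 -0.35  ] size [0.0891 0.0919] ang 81.2
scene px (396, 203, 26, 18) rect c [0.6461 0.1998] size [0.0615 0.061 ] ang 36.3
```

View pics/z1.png

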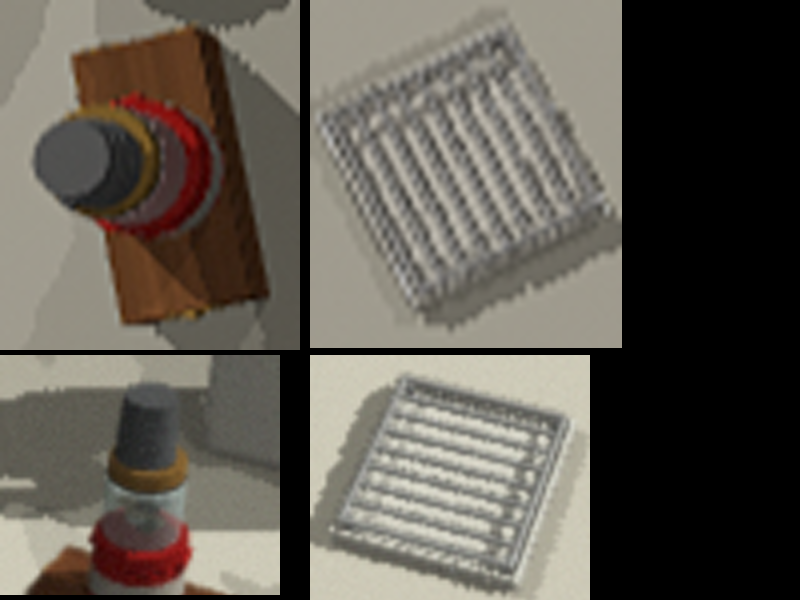

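The zoom gives the cup's top disk at top-view pixel (186,239). The drainer outline centre is at about (405,167) in the top view and (286,305) in the scene view. The two views disagree by about 5 mm with a constant sign, so I average them. Moving above the pile.

>>> {"fn": "jog_arm", "kwargs": {
  "plan": [
    [0.5,-0.45,0.25,0.1,1],
    [1,-0.9,0.25,0.2,1],
    [1,-0.9,0.25,0.3,1],
    [1,-0.9,0.25,0.42,1],
    [1,-0.9,0.25,0.42,1]
  ],
  "squeeze": 8
}}

```text
time: 0.6
tool_pos: [0.3163, 0.3963, 0.2464]
tool_rot: [-3.141, -0.001, -2.944]
contact_force: [0.2, -0.2, -0.4]
opening: 0.0917
grip_force: 0.0
```

>>> {"fn": "jog_arm", "kwargs": {
  "plan": [
    [0.5,-0.5,0,0,1],
    [1,-1,0,0,1],
    [1,-1,0,0,1],
    [1,-1,0,0,1]
  ]
}}

```text
time: 1.0
tool_pos: [0.3968, 0.3158, 0.2463]
tool_rot: [-3.141, -0.001, -2.951]
contact_force: [-0.7, -0.6, -0.4]
opening: 0.0922
grip_force: 0.0
```

>>> {"fn": "jog_arm", "kwargs": {
  "plan": [
    [0.22,0,0,0,1],
    [0.22,0,0,0,1],
    [0.22,0,0,0,1],
    [0.22,0,0,0,1]
  ]
}}

```text
time: 1.4
tool_pos: [0.4122, 0.3177, 0.2466]
tool_rot: [3.141, -0.001, -2.946]
contact_force: [-0.3, -0.0, 0.7]
opening: 0.0915
grip_force: 0.0
```

```bash
cat > look.py <<'E'
import sys
from h import *
# usage: look.py out  (name x y w h k)...
a=sys.argv; ims={}; tiles=[]
for i in range(2,len(a),6):
    n=a[i];x,y,w,h,k=map(int,a[i+1:i+6])
    if n not in ims: ims[n]=cams.read_camera(n); cv2.imwrite(f"pics/{a[1]}_{n}.png",ims[n])
    tiles.append(cv2.resize(ims[n][y:y+h,x:x+w],None,fx=k,fy=k,interpolation=cv2.INTER_CUBIC))
H=max(t.shape[0] for t in tiles)
cv2.imwrite(f"pics/{a[1]}.png",np.hstack([cv2.copyMakeBorder(t,0,H-t.shape[0],0,6,cv2.BORDER_CONSTANT) for t in tiles]))
s=readout.observe(); print({k:np.round(s[k],4).tolist() for k in("time","tool_pos","tool_rot","qpos","contact_force","opening","grip_force")})
E
python3 look.py v1 scene 310 20 120 150 4 top 160 190 80 100 3
python3 - <<'E'
from h import *
cor=lambda L,ox,oy,k:[((u+.5)/k-.5+ox,(v+.5)/k-.5+oy) for u,v in L]
for n,L,o in(("top",[(5,118),(195,18),(300,208),(110,310)],(380,140,6)),("scene",[(95,20),(260,60),(205,233),(23,175)],(250,275,4))):
    P=np.array([plane(n,*q,.012) for q in cor(L,*o)]);print(n,P.round(4).tolist(),P.mean(0).round(4),[np.linalg.norm(P[i]-P[i-1]).round(4) for i in range(4)])
E
```

```text
{'time': 1.5, 'tool_pos': [0.4125, 0.3175, 0.2468], 'tool_rot': [3.1415, -0.0003, -2.9466], 'qpos': [0.5086, 0.3187, 1.5015, 0.0002, 1.3217, -1.2572], 'contact_force': [0.2371, -0.5743, -0.4236], 'opening': 0.092, 'grip_force': 0.0}
top [[0.6424, -0.1246], [0.6884, -0.2077], [0.6043, -0.253], [0.558, -0.1705]] [ 0.6233 -0.1889] [np.float64(0.0961), np.float64(0.095), np.float64(0.0956), np.float64(0.0946)]
scene [[0.5655, -0.1706], [0.6444, -0.1288], [0.6931, -0.2148], [0.6086, -0.2541]] [ 0.6279 -0.1921] [np.float64(0.094), np.float64(0.0893), np.float64(0.0988), np.float64(0.0933)]
```

View pics/v1.png

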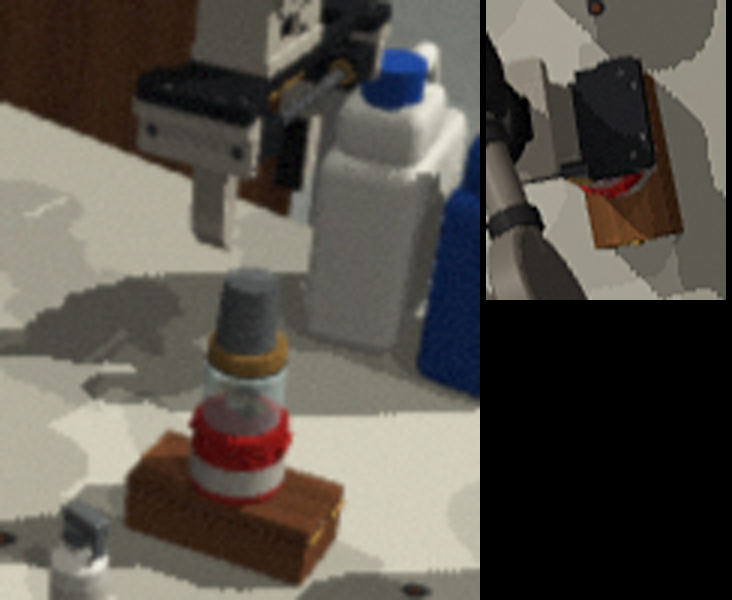

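The open gripper straddles the cup column: near fingertip at crop (212,240), cup at (250,310). Descending and gripping.

>>> {"fn": "jog_arm", "kwargs": {
  "plan": [
    [0,0,-0.4,0,1],
    [0,0,-0.8,0,1],
    [0,0,-1,0,1],
    [0,0,-1,0,1],
    [0,0,-1,0,0.2],
    [0,0,-1,0,0.1],
    [0,0,-1,0,0],
    [0,0,-1,0,-0.1],
    [0,0,-1,0,-0.2],
    [0,0,-1,0,-0.5],
    [0,0,-1,0,-1],
    [0,0,-1,0,-1]
  ],
  "squeeze": 8
}}

```text
time: 2.7
tool_pos: [0.4134, 0.3172, 0.1669]
tool_rot: [3.141, 0.0, -2.948]
contact_force: [0.1, -1.0, 1.0]
opening: 0.039
grip_force: 8.0
```

>>> {"fn": "jog_arm", "kwargs": {
  "plan": [
    [0,0,0,0,-1],
    [0,0,0,0,-1],
    [0,0,0,0,-1]
  ]
}}

```text
time: 3.0
tool_pos: [0.4134, 0.3172, 0.1668]
tool_rot: [3.141, 0.0, -2.948]
contact_force: [0.0, -0.1, 1.3]
opening: 0.0392
grip_force: 8.0
```

>>> {"fn": "jog_arm", "kwargs": {
  "plan": [
    [0,0,0.05,0,-1],
    [0,0,0.15,0,-1],
    [0,0,0.35,0,-1],
    [0,0,0.6,0,-1],
    [0,0,0.6,0,-1],
    [0,0,0.6,0,-1]
  ]
}}

```text
time: 3.6
tool_pos: [0.4134, 0.3171, 0.2149]
tool_rot: [3.141, 0.001, -2.948]
contact_force: [-0.3, 0.1, -0.5]
opening: 0.0392
grip_force: 8.0
```

```bash
python3 look.py v2 scene 325 30 90 140 4 top 160 190 80 100 4
```

```text
{'time': 3.7, 'tool_pos': [0.4129, 0.3168, 0.2139], 'tool_rot': [-3.1412, -0.0014, -2.9477], 'qpos': [0.5071, 0.3453, 1.5561, 0.0001, 1.2417, -1.2577], 'contact_force': [-0.1401, -0.8064, -0.9643], 'opening': 0.039, 'grip_force': 7.9603}
```

View pics/v2.png

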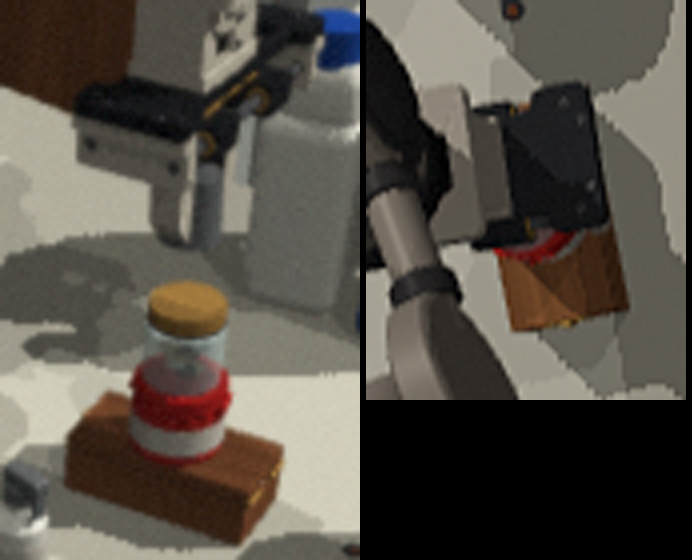

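The cup is held in the fingers at crop (205,210), and the jar stays in place with its gold lid at crop (188,305). Carrying the cup to the drainer at (0.6256, -0.1905).

>>> {"fn": "jog_arm", "kwargs": {
  "plan": [
    [0.1,-0.25,0,0,-1],
    [0.24,-0.6,0,0,-1],
    [0.38,-0.91,0,0,-1]
  ]
}}

```text
time: 4.0
tool_pos: [0.4434, 0.2433, 0.2137]
tool_rot: [-3.141, -0.002, -2.947]
contact_force: [-0.0, -0.2, -0.5]
opening: 0.0393
grip_force: 8.0
```

>>> {"fn": "jog_arm", "kwargs": {
  "plan": [
    [0.19,-0.45,0,0,-1],
    [0.38,-0.91,0,0,-1]
  ]
}}

```text
time: 4.2
tool_pos: [0.474, 0.1704, 0.2138]
tool_rot: [3.141, -0.002, -2.947]
contact_force: [0.4, 0.6, 0.2]
opening: 0.0394
grip_force: 8.0
```

>>> {"fn": "jog_arm", "kwargs": {
  "plan": [
    [0.19,-0.45,0,0,-1],
    [0.38,-0.91,0,0,-1]
  ]
}}

```text
time: 4.4
tool_pos: [0.5045, 0.0972, 0.2138]
tool_rot: [3.141, -0.002, -2.948]
contact_force: [0.5, 0.4, -0.1]
opening: 0.0395
grip_force: 8.0
```

>>> {"fn": "jog_arm", "kwargs": {
  "plan": [
    [0.19,-0.45,0,0,-1],
    [0.38,-0.91,0,0,-1]
  ]
}}

```text
time: 4.6
tool_pos: [0.5349, 0.0244, 0.2138]
tool_rot: [3.141, -0.002, -2.948]
contact_force: [0.8, 0.5, -1.1]
opening: 0.0391
grip_force: 8.0
```

>>> {"fn": "jog_arm", "kwargs": {
  "plan": [
    [0.19,-0.45,0,0,-1],
    [0.38,-0.91,0,0,-1]
  ]
}}

```text
time: 4.8
tool_pos: [0.5653, -0.0484, 0.2136]
tool_rot: [3.141, -0.002, -2.948]
contact_force: [-0.1, 0.7, -1.0]
opening: 0.0392
grip_force: 8.0
```

>>> {"fn": "jog_arm", "kwargs": {
  "plan": [
    [0.19,-0.45,0,0,-1],
    [0.38,-0.91,0,0,-1]
  ]
}}

```text
time: 5.0
tool_pos: [0.5957, -0.1211, 0.2135]
tool_rot: [3.14, -0.002, -2.948]
contact_force: [0.4, 0.2, -0.9]
opening: 0.0396
grip_force: 8.0
```

>>> {"fn": "jog_arm", "kwargs": {
  "plan": [
    [0.19,-0.45,-0.3,0,-1],
    [0.38,-0.91,-0.6,0,-1],
    [0.38,-0.91,-1,0,-1],
    [0.38,-0.91,-1,0,-1],
    [0.38,-0.91,-1,0,-1]
  ]
}}

```text
time: 5.5
tool_pos: [0.6256, -0.1919, 0.134]
tool_rot: [3.14, -0.002, -2.947]
contact_force: [0.6, 0.2, 1.2]
opening: 0.0394
grip_force: 8.0
```

```bash
python3 look.py v3 scene 240 200 100 140 4 top 170 200 60 80 4
python3 - <<'E'
from h import *
t=cv2.imread("pics/v3_top.png");s=cv2.imread("pics/v3_scene.png")
for n,i,roi in(("top",t,(170,210,225,270)),("scene",s,(350,90,390,125))): blobs(n,i,roi,(14,110,50),(26,255,255),.158,20)
print("red");blobs("top",t,(170,200,235,280),(0,150,60),(4,255,255),.1,20)
E
```

```text
{'time': 5.6, 'tool_pos': [0.6269, -0.1919, 0.1365], 'tool_rot': [-3.1404, 0.002, -2.9466], 'qpos': [-0.414, 0.6538, 1.2559, 0.0002, 1.2295, -2.1799], 'contact_force': [0.2045, 0.2713, -0.0305], 'opening': 0.0393, 'grip_force': 7.9608}
top px (181, 223, 24, 34) rect c [0.4196 0.3158] size [0.0524 0.0666] ang 52.7
scene px (362, 100, 20, 14) rect c [0.4226 0.3113] size [0.0501 0.067 ] ang 39.8
red
top px (192, 227, 25, 29) rect c [0.4143 0.3048] size [0.0555 0.0668] ang 85.9
```

View pics/v3.png

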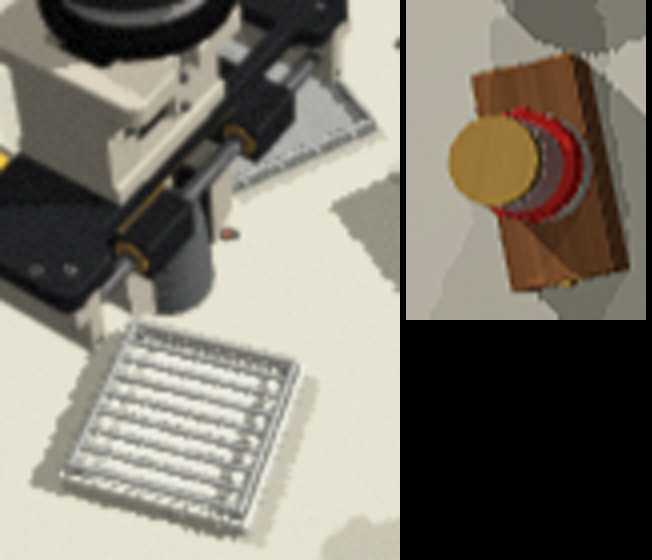

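The cup hangs level at crop (183,270), about 11 cm above the drainer. Lowering it.

>>> {"fn": "jog_arm", "kwargs": {
  "plan": [
    [0,0,-0.3,0,-1],
    [0,0,-0.6,0,-1],
    [0,0,-0.9,0,-1],
    [0,0,-1,0,-1],
    [0,0,-1,0,-1],
    [0,0,-1,0,-1]
  ]
}}

```text
time: 6.2
tool_pos: [0.6273, -0.1926, 0.0567]
tool_rot: [-3.14, 0.002, -2.947]
contact_force: [0.3, 0.4, 0.1]
opening: 0.0391
grip_force: 8.0
```

```bash
python3 look.py v4 scene 240 240 100 100 6
python3 - <<'E'
from h import *
s=readout.observe()["tool_pos"]
for z in(s[2]-.009,):print("cupbase px",proj("scene",[s[0],s[1],z]).round(1), "drainer c px",proj("scene",[.6279,-.1921,.012]).round(1))
E
```

```text
{'time': 6.25, 'tool_pos': [0.6273, -0.1928, 0.0568], 'tool_rot': [-3.1397, 0.0028, -2.9473], 'qpos': [-0.4148, 0.7365, 1.3348, 0.0001, 1.0669, -2.18], 'contact_force': [-0.1497, 0.0237, -0.2451], 'opening': 0.0394, 'grip_force': 7.9606}
cupbase px [284.6 293.8] drainer c px [286.1 304.2]
```

View pics/v4.png

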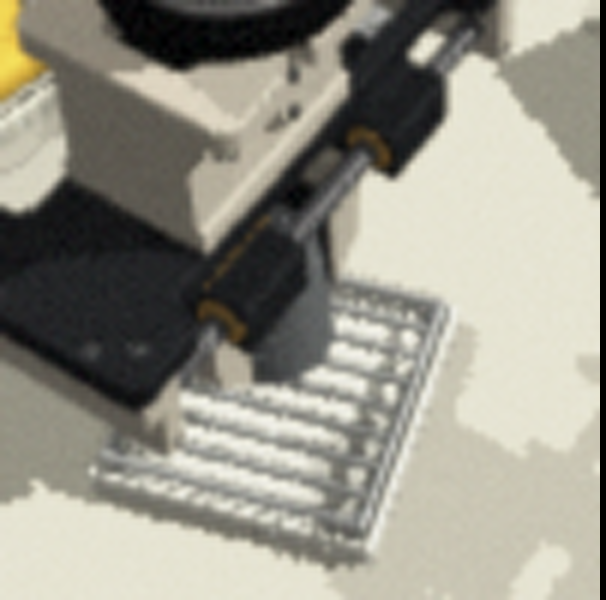

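The cup is above the deck, with its bottom edge at crop (275,380) and right edge at (330,345). Lowering gently to contact.

>>> {"fn": "jog_arm", "kwargs": {
  "plan": [
    [0,0,-0.1,0,-1],
    [0,0,-0.2,0,-1],
    [0,0,-0.3,0,-1],
    [0,0,-0.33,0,-1],
    [0,0,-0.36,0,-1],
    [0,0,-0.36,0,-1]
  ]
}}

```text
time: 6.85
tool_pos: [0.626, -0.1925, 0.0255]
tool_rot: [3.141, -0.0, -2.948]
contact_force: [-0.0, -0.0, -0.1]
opening: 0.0394
grip_force: 8.0
```

```bash
python3 look.py v5 scene 255 260 80 80 7
python3 - <<'E'
from h import *
s=readout.observe()["tool_pos"]
print(proj("scene",[s[0],s[1],.016]).round(1))
E
```

```text
{'time': 6.9, 'tool_pos': [0.6262, -0.1926, 0.0258], 'tool_rot': [3.1414, -0.0001, -2.9477], 'qpos': [-0.4152, 0.7739, 1.3569, 0.0001, 1.011, -2.18], 'contact_force': [0.6532, -0.1278, -0.4376], 'opening': 0.0397, 'grip_force': 7.9606}
[285.2 302.7]
```

View pics/v5.png

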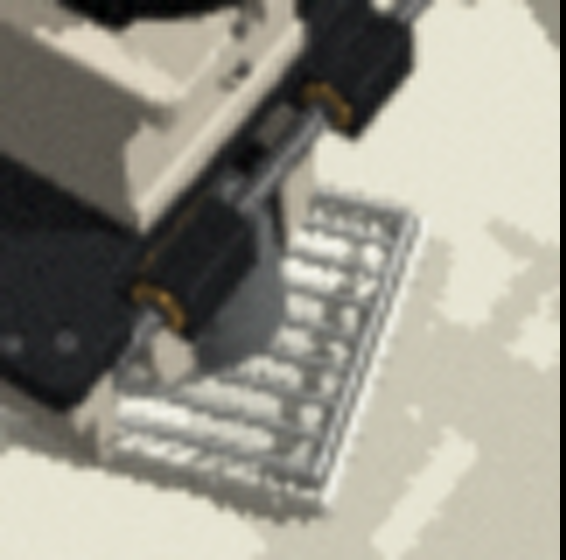

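The cup sits just above the bars, with its bottom edge at crop (235,372). It may be a few mm toward the camera. Setting it down, releasing, then measuring it unobstructed.

>>> {"fn": "jog_arm", "kwargs": {
  "plan": [
    [0,0,-0.01,0,-1],
    [0,0,-0.02,0,-1],
    [0,0,-0.02,0,-1]
  ]
}}

```text
time: 7.2
tool_pos: [0.6264, -0.1926, 0.0249]
tool_rot: [-3.141, 0.001, -2.948]
contact_force: [-0.2, 0.0, 2.2]
opening: 0.0392
grip_force: 8.0
```

>>> {"fn": "jog_arm", "kwargs": {
  "plan": [
    [0,0,0,0,0.0],
    [0,0,0,0,0.3],
    [0,0,0,0,0.7],
    [0,0,0,0,1],
    [0,0,0,0,1],
    [0,0,0.4,0,1],
    [0,0,0.8,0,1],
    [0,0,1,0,1],
    [0,0,1,0,1]
  ]
}}

```text
time: 8.1
tool_pos: [0.6277, -0.1931, 0.1074]
tool_rot: [-3.138, 0.005, -2.948]
contact_force: [0.5, 0.9, 0.2]
opening: 0.0918
grip_force: 0.0
```

>>> {"fn": "jog_arm", "kwargs": {
  "plan": [
    [0,0,0.4,0,1],
    [0,0,0.9,0,1],
    [-0.5,0.3,1,0,1],
    [-1,0.6,1,0,1],
    [-1,1,1,0,1],
    [-1,1,1,0,1]
  ]
}}

```text
time: 8.7
tool_pos: [0.5445, -0.1092, 0.1834]
tool_rot: [3.139, -0.002, -2.945]
contact_force: [0.9, -0.4, -0.2]
opening: 0.0916
grip_force: 0.0
```

```bash
python3 look.py v6 scene 250 250 75 90 6 top 375 130 55 75 6
```

```text
{'time': 8.8, 'tool_pos': [0.5461, -0.1121, 0.1837], 'tool_rot': [3.1414, -0.0007, -2.9463], 'qpos': [-0.3399, 0.4382, 1.4993, -0.0002, 1.2047, -2.1059], 'contact_force': [-0.0817, -0.0892, -0.5768], 'opening': 0.0919, 'grip_force': 0.0}
```

View pics/v6.png

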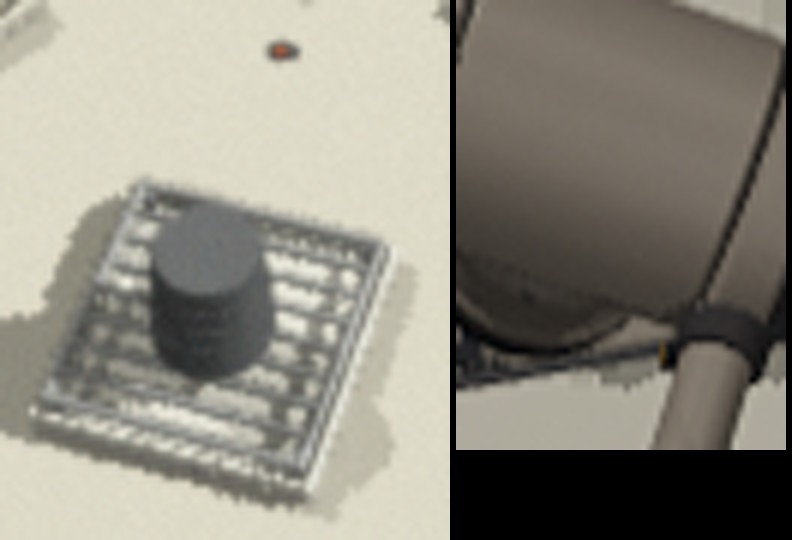

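The cup stands upright on the deck, with its top disk at crop (205,250) and base around (213,337). The deck centre is near (220,323). Converting these to world coordinates.

```bash
python3 - <<'E'
from h import *
f=lambda u,v,z:plane("scene",(u+.5)/6-.5+250,(v+.5)/6-.5+250,z).round(4)
print("cup top",f(207,250,.06),"base",f(213,337,.016),"right/left edges",f(275,333,.016),f(150,333,.016))
P=np.array([f(*p,.016) for p in((140,183),(390,243),(305,472),(48,402))]);print("deck",P.tolist(),P.mean(0),[np.linalg.norm(P[i]-P[i-1]).round(4) for i in range(4)])
# cup mask
s=cv2.imread("pics/v6_scene.png");g=s[250:340,250:325].astype(int).max(2)
m=((g<95)*255).astype(np.uint8);m=cv2.morphologyEx(m,cv2.MORPH_OPEN,np.ones((5,5)))
for c in cv2.findContours(m,0,1)[0]:print(cv2.boundingRect(c),cv2.contourArea(c))
E
```

```text
cup top [ 0.629  -0.1947] base [ 0.6311 -0.1974] right/left edges [ 0.6445 -0.1824] [ 0.6152 -0.2107]
deck [[0.5681, -0.1737], [0.6471, -0.1315], [0.6874, -0.2103], [0.6108, -0.25]] [ 0.62835  -0.191375] [np.float64(0.0874), np.float64(0.0896), np.float64(0.0885), np.float64(0.0863)]
(25, 48, 18, 15) 209.5
```

```bash
python3 - <<'E'
from h import *
print("jar top",plane("top",(87.5)/4-.5+170,(160.5)/4-.5+200,.158), "scene", plane("scene",(188.5)/4-.5+325,(302.5)/4-.5+30,.158))
t=cv2.imread("pics/v3_top.png");h=cv2.cvtColor(t,cv2.COLOR_BGR2HSV)
m=cv2.inRange(h[220:260,175:210],(14,110,90),(26,255,255));m=cv2.morphologyEx(m,cv2.MORPH_OPEN,np.ones((3,3)))
c=max(cv2.findContours(m,0,1)[0],key=cv2.contourArea);(u,v),r=cv2.minEnclosingCircle(c);print(u+175,v+220,r,plane("top",u+175,v+220,.158))
print(readout.observe()["tool_pos"])
E
```

```text
jar top [0.41461395 0.3209362 ] scene [0.41857531 0.31656107]
191.95147705078125 239.50843811035156 11.672821998596191 [0.4149049  0.31961843]
[ 0.5461219  -0.11212056  0.18365092]
```

>>> {"fn": "jog_arm", "kwargs": {
  "plan": [
    [-0.1,0.3,0.1,0,1],
    [-0.27,0.9,0.1,0,1]
  ]
}}

```text
time: 9.0
tool_pos: [0.5261, -0.0431, 0.1921]
tool_rot: [-3.14, 0.001, -2.952]
contact_force: [1.5, 1.4, 0.0]
opening: 0.0919
grip_force: 0.0
```

>>> {"fn": "jog_arm", "kwargs": {
  "plan": [
    [-0.13,0.45,0,0,1],
    [-0.27,0.9,0,0,1]
  ]
}}

```text
time: 9.2
tool_pos: [0.5031, 0.0319, 0.1916]
tool_rot: [-3.142, -0.0, -2.949]
contact_force: [-0.1, 0.6, -0.5]
opening: 0.092
grip_force: 0.0
```

>>> {"fn": "jog_arm", "kwargs": {
  "plan": [
    [-0.13,0.45,0,0,1],
    [-0.27,0.9,0,0,1]
  ]
}}

```text
time: 9.4
tool_pos: [0.4817, 0.104, 0.1917]
tool_rot: [-3.141, -0.0, -2.949]
contact_force: [0.3, -0.5, 0.3]
opening: 0.092
grip_force: 0.0
```

>>> {"fn": "jog_arm", "kwargs": {
  "plan": [
    [-0.13,0.45,0,0,1],
    [-0.27,0.9,0,0,1]
  ]
}}

```text
time: 9.6
tool_pos: [0.4602, 0.1762, 0.1917]
tool_rot: [-3.141, -0.0, -2.949]
contact_force: [0.5, 0.4, -0.2]
opening: 0.0918
grip_force: 0.0
```

>>> {"fn": "jog_arm", "kwargs": {
  "plan": [
    [-0.13,0.45,0,0,1],
    [-0.27,0.9,0,0,1]
  ]
}}

```text
time: 9.8
tool_pos: [0.4387, 0.2483, 0.1916]
tool_rot: [-3.141, -0.0, -2.949]
contact_force: [0.4, 0.3, 0.7]
opening: 0.0921
grip_force: 0.0
```

>>> {"fn": "jog_arm", "kwargs": {
  "plan": [
    [-0.13,0.45,0,0,1],
    [-0.27,0.9,0,0,1],
    [-0.27,0.9,0,0,1],
    [-0.27,0.9,0,0,1],
    [-0.27,0.9,0,0,1]
  ]
}}

```text
time: 10.3
tool_pos: [0.4173, 0.3184, 0.1918]
tool_rot: [-3.141, -0.001, -2.949]
contact_force: [0.2, -0.0, 0.0]
opening: 0.0917
grip_force: 0.0
```

>>> {"fn": "jog_arm", "kwargs": {
  "plan": [
    [0,0,-0.3,0,1],
    [0,0,-0.6,0,1],
    [0,0,-0.9,0,1],
    [0,0,-1,0,1],
    [0,0,-1,0,1]
  ],
  "squeeze": 20
}}

```text
time: 10.8
tool_pos: [0.4167, 0.3183, 0.1115]
tool_rot: [-3.141, -0.002, -2.949]
contact_force: [0.4, -0.9, 1.0]
opening: 0.0919
grip_force: 0.0
```

>>> {"fn": "jog_arm", "kwargs": {
  "plan": [
    [0,0,-0.05,0,0.6],
    [0,0,-0.05,0,0.4],
    [0,0,-0.05,0,0.3],
    [0,0,-0.05,0,0.2],
    [0,0,-0.05,0,0.1],
    [0,0,-0.05,0,-0.3],
    [0,0,-0.05,0,-1],
    [0,0,-0.05,0,-1],
    [0,0,-0.05,0,-1]
  ]
}}

```text
time: 11.7
tool_pos: [0.4167, 0.3198, 0.1088]
tool_rot: [3.141, 0.001, -2.948]
contact_force: [-1.5, 2.1, 5.7]
opening: 0.0549
grip_force: 20.0
```

>>> {"fn": "jog_arm", "kwargs": {
  "plan": [
    [0,0,0.04,0,-1],
    [0,0,0.1,0,-1],
    [0,0,0.25,0,-1],
    [0,0,0.5,0,-1],
    [0,0,0.7,0,-1],
    [0,0,0.7,0,-1]
  ]
}}

```text
time: 12.3
tool_pos: [0.4178, 0.3201, 0.167]
tool_rot: [3.14, 0.005, -2.948]
contact_force: [0.5, 0.3, -2.4]
opening: 0.0547
grip_force: 20.0
```

```bash
python3 look.py v7 scene 325 30 90 140 4 top 160 190 80 100 4
```

```text
{'time': 12.4, 'tool_pos': [0.4166, 0.3194, 0.1645], 'tool_rot': [3.1415, 0.0004, -2.9477], 'qpos': [0.508, 0.4004, 1.619, -0.0, 1.1218, -1.2566], 'contact_force': [-0.7543, 0.2006, -2.5584], 'opening': 0.0548, 'grip_force': 19.9998}
```

View pics/v7.png

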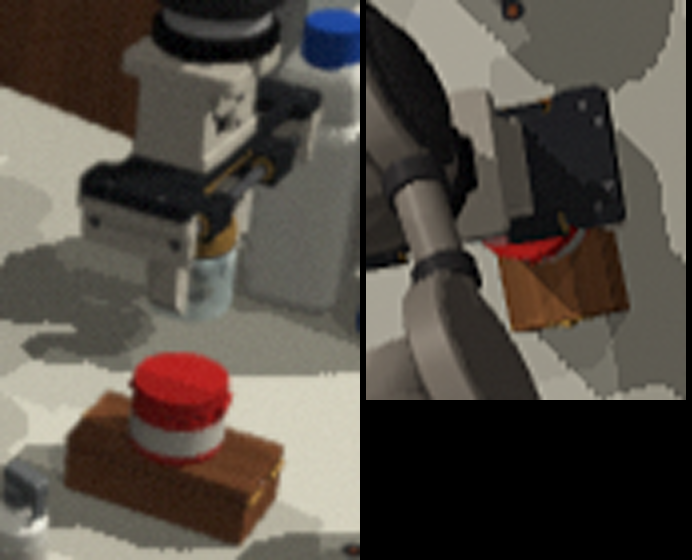

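The jar is held upright (crop (212,280)) and the tub stays in place. Carrying the jar to the cork mat at (0.402, -0.348).

>>> {"fn": "jog_arm", "kwargs": {
  "plan": [
    [0,-0.15,0,0,-1],
    [0,-0.5,0,0,-1],
    [-0.02,-0.93,0,0,-1]
  ]
}}

```text
time: 12.7
tool_pos: [0.4143, 0.2439, 0.1632]
tool_rot: [-3.141, -0.002, -2.946]
contact_force: [0.7, -1.1, -2.1]
opening: 0.0546
grip_force: 20.0
```

>>> {"fn": "jog_arm", "kwargs": {
  "plan": [
    [-0.01,-0.46,0,0,-1],
    [-0.02,-0.93,0,0,-1]
  ]
}}

```text
time: 12.9
tool_pos: [0.4123, 0.1687, 0.1634]
tool_rot: [-3.141, -0.002, -2.947]
contact_force: [0.1, 0.3, -2.2]
opening: 0.0551
grip_force: 20.0
```

>>> {"fn": "jog_arm", "kwargs": {
  "plan": [
    [-0.01,-0.46,0,0,-1],
    [-0.02,-0.93,0,0,-1]
  ]
}}

```text
time: 13.1
tool_pos: [0.4106, 0.0943, 0.1636]
tool_rot: [3.142, -0.002, -2.947]
contact_force: [0.3, -0.4, -3.0]
opening: 0.0546
grip_force: 20.0
```

>>> {"fn": "jog_arm", "kwargs": {
  "plan": [
    [-0.01,-0.46,0,0,-1],
    [-0.02,-0.93,0,0,-1]
  ]
}}

```text
time: 13.3
tool_pos: [0.4089, 0.02, 0.1637]
tool_rot: [3.141, -0.002, -2.948]
contact_force: [1.6, -0.9, -2.7]
opening: 0.0547
grip_force: 20.0
```

>>> {"fn": "jog_arm", "kwargs": {
  "plan": [
    [-0.01,-0.46,0,0,-1],
    [-0.02,-0.93,0,0,-1]
  ]
}}

```text
time: 13.5
tool_pos: [0.4072, -0.0542, 0.1637]
tool_rot: [3.141, -0.002, -2.948]
contact_force: [1.2, 0.1, -2.8]
opening: 0.0544
grip_force: 20.0
```

>>> {"fn": "jog_arm", "kwargs": {
  "plan": [
    [-0.01,-0.46,0,0,-1],
    [-0.02,-0.93,0,0,-1]
  ]
}}

```text
time: 13.7
tool_pos: [0.4055, -0.1285, 0.1636]
tool_rot: [3.141, -0.001, -2.948]
contact_force: [0.7, 1.0, -2.0]
opening: 0.0541
grip_force: 20.0
```

>>> {"fn": "jog_arm", "kwargs": {
  "plan": [
    [-0.01,-0.46,0,0,-1],
    [-0.02,-0.93,0,0,-1]
  ]
}}

```text
time: 13.9
tool_pos: [0.4039, -0.2028, 0.1636]
tool_rot: [3.14, -0.001, -2.948]
contact_force: [0.9, 1.0, -0.9]
opening: 0.0549
grip_force: 20.0
```

>>> {"fn": "jog_arm", "kwargs": {
  "plan": [
    [-0.01,-0.46,0,0,-1],
    [-0.02,-0.93,0,0,-1]
  ]
}}

```text
time: 14.1
tool_pos: [0.4023, -0.2771, 0.1635]
tool_rot: [3.14, -0.001, -2.948]
contact_force: [0.8, 0.4, -1.9]
opening: 0.0546
grip_force: 20.0
```

>>> {"fn": "jog_arm", "kwargs": {
  "plan": [
    [-0.01,-0.4,0,0,-1],
    [-0.02,-0.7,0,0,-1],
    [-0.02,-0.93,0,0,-1],
    [-0.02,-0.93,-0.3,0,-1],
    [-0.02,-0.93,-0.6,0,-1],
    [-0.02,-0.93,-0.9,0,-1],
    [-0.02,-0.93,-1,0,-1],
    [-0.02,-0.93,-1,0,-1],
    [-0.02,-0.93,-1,0,-1]
  ]
}}

```text
time: 15.0
tool_pos: [0.4022, -0.3505, 0.0849]
tool_rot: [-3.141, 0.0, -2.948]
contact_force: [0.4, 0.4, -1.4]
opening: 0.0545
grip_force: 20.0
```

```bash
python3 look.py v8 scene 110 220 90 100 6; python3 - <<'E'
from h import *
t=cv2.imread("pics/v8_scene.png")
s=readout.observe()["tool_pos"];print("jarbase",proj("scene",[s[0]+.003,s[1]-.003,s[2]-.009]),"mat",proj("scene",[.4054,-.350,.007]))
E
```

```text
{'time': 15.05, 'tool_pos': [0.4025, -0.3507, 0.0854], 'tool_rot': [-3.1401, 0.0008, -2.9476], 'qpos': [-0.8603, 0.5121, 1.687, 0.0, 0.9409, -2.6251], 'contact_force': [-0.0833, -0.5541, -2.5625], 'opening': 0.0544, 'grip_force': 19.9997}
jarbase [144.13713186 268.54483977] mat [155.57507102 288.35288775]
```

View pics/v8.png

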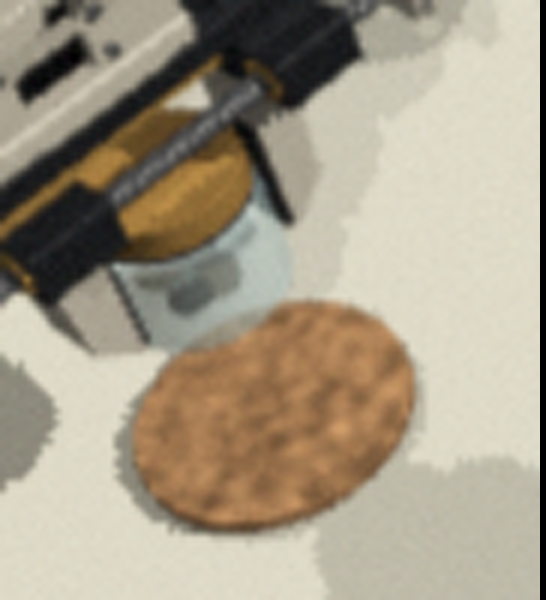

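The jar hangs level beside and above the mat in perspective, as expected. Nudging y by +2 mm and lowering.

>>> {"fn": "jog_arm", "kwargs": {
  "plan": [
    [0,0.03,-0.2,0,-1],
    [0,0.03,-0.45,0,-1],
    [0,0.03,-0.65,0,-1],
    [0,0.03,-0.75,0,-1],
    [0,0.03,-0.8,0,-1],
    [0,0.03,-0.83,0,-1],
    [0,0.03,-0.83,0,-1]
  ]
}}

```text
time: 15.75
tool_pos: [0.4025, -0.348, 0.0185]
tool_rot: [-3.141, 0.0, -2.948]
contact_force: [-0.7, -0.3, -2.3]
opening: 0.0546
grip_force: 20.0
```

>>> {"fn": "jog_arm", "kwargs": {
  "plan": [
    [0,0,-0.01,0,-1],
    [0,0,-0.02,0,-1],
    [0,0,-0.025,0,-1],
    [0,0,-0.025,0,-1]
  ]
}}

```text
time: 16.15
tool_pos: [0.4022, -0.3477, 0.016]
tool_rot: [-3.142, 0.0, -2.948]
contact_force: [-0.8, 0.6, -3.0]
opening: 0.0546
grip_force: 20.0
```

>>> {"fn": "jog_arm", "kwargs": {
  "plan": [
    [0,0,-0.01,0,-1],
    [0,0,-0.015,0,-1],
    [0,0,-0.015,0,-1]
  ]
}}

```text
time: 16.45
tool_pos: [0.4023, -0.3478, 0.0158]
tool_rot: [-3.141, 0.0, -2.948]
contact_force: [-2.6, 1.0, 7.1]
opening: 0.0548
grip_force: 20.0
```

>>> {"fn": "jog_arm", "kwargs": {
  "plan": [
    [0,0,0,0,0.25],
    [0,0,0,0,0.35],
    [0,0,0,0,0.6],
    [0,0,0,0,1],
    [0,0,0,0,1],
    [0,0,0.2,0,1],
    [0,0,0.5,0,1],
    [0,0,1,0,1],
    [0,0,1,0,1]
  ]
}}

```text
time: 17.35
tool_pos: [0.4043, -0.35, 0.0993]
tool_rot: [-3.134, 0.005, -2.948]
contact_force: [0.1, -1.0, -0.6]
opening: 0.0918
grip_force: 0.0
```

>>> {"fn": "jog_arm", "kwargs": {
  "plan": [
    [0,0.3,0.3,0,1],
    [0,0.9,0.7,0,1],
    [0,0.9,0.7,0,1],
    [0,0.9,0.7,0,1]
  ]
}}

```text
time: 17.75
tool_pos: [0.4026, -0.2751, 0.1513]
tool_rot: [-3.14, 0.001, -2.946]
contact_force: [-0.3, -0.0, -0.8]
opening: 0.0916
grip_force: 0.0
```

```bash
python3 look.py v9 scene 325 80 90 90 4 top 170 200 60 75 5 scene 120 240 70 75 2; python3 - <<'E'
from h import *
t=cv2.imread("pics/v9_top.png");s=cv2.imread("pics/v9_scene.png")
print("red");blobs("top",t,(170,200,235,280),(0,150,60),(4,255,255),.1,20)
print("box");blobs("top",t,(170,200,240,285),(3,90,40),(20,255,200),.048)
E
```

```text
{'time': 17.85, 'tool_pos': [0.4021, -0.2762, 0.15], 'tool_rot': [3.1415, -0.0004, -2.9474], 'qpos': [-0.7589, 0.355, 1.7373, -0.0003, 1.0497, -2.5237], 'contact_force': [-0.3139, 0.3368, -0.6152], 'opening': 0.0916, 'grip_force': 0.0}
red
top px (186, 227, 31, 29) rect c [0.415  0.3178] size [0.0678 0.0656] ang 46.7
box
top px (186, 213, 40, 60) rect c [0.4133 0.317 ] size [0.1441 0.0751] ang 13.9
```

View pics/v9.png

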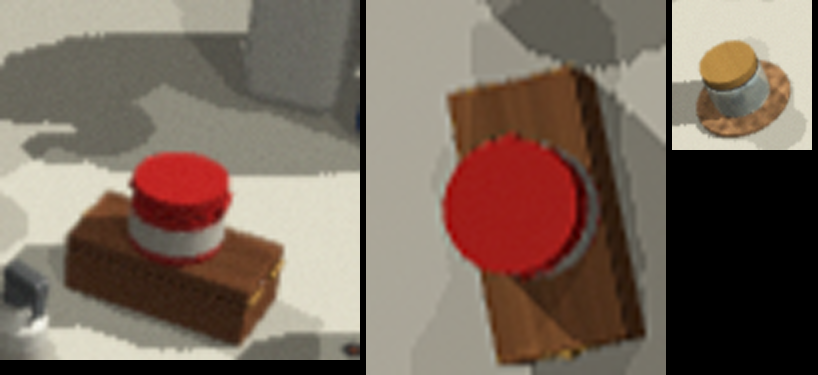

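The jar stands centred on the mat. The tub's top disk is centred at top-view pixel (198.4,240.6), and the box yaw is about 11°, which matches the gripper.

```bash
python3 - <<'E'
from h import *
print(plane("top",198.4,240.6,.1)+[.002,-.001], plane("scene",(180.5)/4-.5+325,(179.5)/4-.5+80,.1)-[.003,-.003])
f=lambda u,v,z:plane("top",(u-366+.5)/5-.5+170,(v+.5)/5-.5+200,z)
for z,L in((.048,[(448,95),(572,67),(498,362)]),(0,[(597,75),(643,338)])):print([(f(*p,z)+[.002,-.001]).round(4).tolist() for p in L])
E
```

```text
[0.41781852 0.31946606] [0.41667499 0.31750479]
[[0.4757, 0.3681], [0.491, 0.3058], [0.3423, 0.3357]]
[[0.4923, 0.3045], [0.3557, 0.2741]]
```

>>> {"fn": "jog_arm", "kwargs": {
  "plan": [
    [0,0.3,0,0,1],
    [0.02,0.93,0,0,1]
  ]
}}

```text
time: 18.05
tool_pos: [0.404, -0.2042, 0.1495]
tool_rot: [-3.141, -0.0, -2.952]
contact_force: [0.9, 0.1, -0.6]
opening: 0.0914
grip_force: 0.0
```

>>> {"fn": "jog_arm", "kwargs": {
  "plan": [
    [0.01,0.46,0,0,1],
    [0.02,0.93,0,0,1]
  ]
}}

```text
time: 18.25
tool_pos: [0.4051, -0.1269, 0.1495]
tool_rot: [3.14, -0.001, -2.949]
contact_force: [1.2, 0.9, -0.3]
opening: 0.0919
grip_force: 0.0
```

>>> {"fn": "jog_arm", "kwargs": {
  "plan": [
    [0.01,0.46,0,0,1],
    [0.02,0.93,0,0,1]
  ]
}}

```text
time: 18.45
tool_pos: [0.4069, -0.0525, 0.1497]
tool_rot: [3.141, -0.001, -2.949]
contact_force: [0.2, -0.5, -0.4]
opening: 0.0919
grip_force: 0.0
```

>>> {"fn": "jog_arm", "kwargs": {
  "plan": [
    [0.01,0.46,0,0,1],
    [0.02,0.93,0,0,1]
  ]
}}

```text
time: 18.65
tool_pos: [0.4087, 0.022, 0.1497]
tool_rot: [3.141, -0.001, -2.949]
contact_force: [0.5, -0.5, 1.0]
opening: 0.0918
grip_force: 0.0
```

>>> {"fn": "jog_arm", "kwargs": {
  "plan": [
    [0.01,0.46,0,0,1],
    [0.02,0.93,0,0,1]
  ]
}}

```text
time: 18.85
tool_pos: [0.4105, 0.0965, 0.1497]
tool_rot: [3.142, -0.001, -2.949]
contact_force: [0.5, 0.0, -0.8]
opening: 0.0917
grip_force: 0.0
```

>>> {"fn": "jog_arm", "kwargs": {
  "plan": [
    [0.01,0.46,0,0,1],
    [0.02,0.93,0,0,1]
  ]
}}

```text
time: 19.05
tool_pos: [0.4122, 0.171, 0.1496]
tool_rot: [-3.141, -0.002, -2.949]
contact_force: [0.3, -0.1, -0.5]
opening: 0.0916
grip_force: 0.0
```

>>> {"fn": "jog_arm", "kwargs": {
  "plan": [
    [0.01,0.46,0,0,1],
    [0.02,0.93,0,0,1]
  ]
}}

```text
time: 19.25
tool_pos: [0.4139, 0.2455, 0.1494]
tool_rot: [-3.141, -0.002, -2.949]
contact_force: [1.2, -0.0, -1.0]
opening: 0.0915
grip_force: 0.0
```

>>> {"fn": "jog_arm", "kwargs": {
  "plan": [
    [0.02,0.46,0,0,1],
    [0.04,0.93,0,0,1],
    [0.04,0.93,0,0,1],
    [0.04,0.93,0,0,1]
  ]
}}

```text
time: 19.65
tool_pos: [0.4167, 0.3187, 0.1491]
tool_rot: [-3.14, -0.002, -2.947]
contact_force: [0.8, -0.0, 0.7]
opening: 0.0918
grip_force: 0.0
```

>>> {"fn": "jog_arm", "kwargs": {
  "plan": [
    [0,0,-0.3,0,1],
    [0,0,-0.6,0,1],
    [0,0,-0.9,0,1],
    [0,0,-0.9,0,1],
    [0,0,-0.9,0,1]
  ],
  "squeeze": 25
}}

```text
time: 20.15
tool_pos: [0.4169, 0.3179, 0.0787]
tool_rot: [-3.141, -0.001, -2.949]
contact_force: [1.2, 0.2, -0.0]
opening: 0.0917
grip_force: 0.0
```

>>> {"fn": "jog_arm", "kwargs": {
  "plan": [
    [0,0,-0.12,0,1],
    [0,0,-0.23,0,1],
    [0,0,-0.23,0,0.7],
    [0,0,-0.23,0,0.6],
    [0,0,-0.23,0,0.5],
    [0,0,-0.23,0,0.4],
    [0,0,-0.23,0,0.3],
    [0,0,-0.23,0,0],
    [0,0,-0.23,0,-1],
    [0,0,-0.23,0,-1],
    [0,0,-0.23,0,-1]
  ]
}}

```text
time: 21.25
tool_pos: [0.4167, 0.3193, 0.0607]
tool_rot: [3.141, 0.001, -2.948]
contact_force: [-1.7, 2.4, 4.2]
opening: 0.0654
grip_force: 25.0
```

>>> {"fn": "jog_arm", "kwargs": {
  "plan": [
    [0,0,0.04,0,-1],
    [0,0,0.1,0,-1],
    [0,0,0.25,0,-1],
    [0,0,0.5,0,-1],
    [0,0,0.8,0,-1],
    [0,0,1,0,-1],
    [0,0,1,0,-1]
  ]
}}

```text
time: 21.95
tool_pos: [0.4179, 0.3197, 0.1432]
tool_rot: [3.14, 0.005, -2.948]
contact_force: [-0.1, 0.3, -2.3]
opening: 0.0653
grip_force: 25.0
```

```bash
python3 look.py v10 scene 325 30 90 140 4
```

```text
{'time': 22.0, 'tool_pos': [0.4171, 0.3193, 0.1416], 'tool_rot': [3.1407, 0.0025, -2.9477], 'qpos': [0.5073, 0.4257, 1.6498, 0.0, 1.0634, -1.2573], 'contact_force': [0.5367, -0.0526, -1.6873], 'opening': 0.0651, 'grip_force': 24.9998}
```

View pics/v10.png

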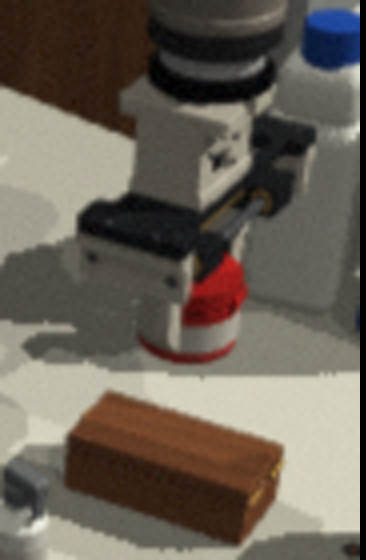

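The tub is held level (crop (195,310)) and the box stays on the ledge. Carrying the tub to the saucer at (0.645, 0.203).

>>> {"fn": "jog_arm", "kwargs": {
  "plan": [
    [0.2,-0.1,0,0,-1],
    [0.55,-0.28,0,0,-1],
    [0.95,-0.48,0,0,-1]
  ]
}}

```text
time: 22.3
tool_pos: [0.4931, 0.2798, 0.1393]
tool_rot: [-3.141, -0.002, -2.946]
contact_force: [0.2, 0.8, -2.4]
opening: 0.0652
grip_force: 25.0
```

>>> {"fn": "jog_arm", "kwargs": {
  "plan": [
    [0.48,-0.24,0,0,-1],
    [0.95,-0.49,0,0,-1]
  ]
}}

```text
time: 22.5
tool_pos: [0.5701, 0.2398, 0.1389]
tool_rot: [-3.141, -0.002, -2.947]
contact_force: [0.2, -0.1, -1.6]
opening: 0.0651
grip_force: 25.0
```

>>> {"fn": "jog_arm", "kwargs": {
  "plan": [
    [0.4,-0.2,0,0,-1],
    [0.75,-0.4,0,0,-1],
    [0.95,-0.49,0,0,-1],
    [0.95,-0.49,-0.3,0,-1],
    [0.95,-0.49,-0.6,0,-1],
    [0.95,-0.49,-0.9,0,-1],
    [0.95,-0.49,-0.9,0,-1],
    [0.95,-0.49,-0.9,0,-1]
  ]
}}

```text
time: 23.3
tool_pos: [0.6445, 0.2015, 0.0674]
tool_rot: [-3.142, -0.002, -2.948]
contact_force: [0.2, -1.0, -1.4]
opening: 0.0653
grip_force: 25.0
```

```bash
python3 look.py v11 scene 360 130 90 110 5; python3 - <<'E'
from h import *
s=readout.observe()["tool_pos"];print("tub base px",proj("scene",[s[0]+.003,s[1]-.003,s[2]-.012]),"saucer",proj("scene",[.6461,.1998,.004]))
E
```

```text
{'time': 23.35, 'tool_pos': [0.6453, 0.2019, 0.0687], 'tool_rot': [-3.1416, 0.0006, -2.9479], 'qpos': [0.19, 0.7579, 1.2529, -0.0, 1.1303, -1.5745], 'contact_force': [0.2846, 0.1856, -1.4762], 'opening': 0.0657, 'grip_force': 24.9999}
tub base px [412.36343363 196.03875969] saucer [408.554258  211.1718908]
```

View pics/v11.png

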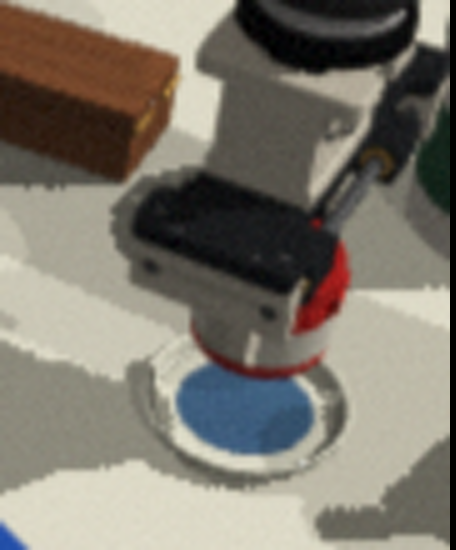

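The tub is above the saucer and its red base rim matches the projection (centre about px (411,197) against the predicted (412,196)). Lowering.

>>> {"fn": "jog_arm", "kwargs": {
  "plan": [
    [0,0.01,-0.2,0,-1],
    [0,0.01,-0.4,0,-1],
    [0,0.01,-0.52,0,-1],
    [0,0.01,-0.58,0,-1],
    [0,0.01,-0.61,0,-1],
    [0,0.01,-0.61,0,-1]
  ]
}}

```text
time: 23.95
tool_pos: [0.6449, 0.2031, 0.02]
tool_rot: [3.142, 0.001, -2.948]
contact_force: [-0.1, -0.3, -1.7]
opening: 0.0654
grip_force: 25.0
```

>>> {"fn": "jog_arm", "kwargs": {
  "plan": [
    [0,0,-0.01,0,-1],
    [0,0,-0.02,0,-1],
    [0,0,-0.03,0,-1],
    [0,0,-0.03,0,-1]
  ]
}}

```text
time: 24.35
tool_pos: [0.6446, 0.2031, 0.0172]
tool_rot: [3.142, 0.0, -2.948]
contact_force: [0.4, 0.5, -2.2]
opening: 0.0656
grip_force: 25.0
```

>>> {"fn": "jog_arm", "kwargs": {
  "plan": [
    [0,0,-0.01,0,-1],
    [0,0,-0.015,0,-1],
    [0,0,-0.015,0,-1]
  ]
}}

```text
time: 24.65
tool_pos: [0.6447, 0.2031, 0.0167]
tool_rot: [3.142, 0.001, -2.948]
contact_force: [-1.4, 0.1, 4.4]
opening: 0.0654
grip_force: 25.0
```

>>> {"fn": "jog_arm", "kwargs": {
  "plan": [
    [0,0,0,0,0.5],
    [0,0,0,0,0.6],
    [0,0,0,0,0.8],
    [0,0,0,0,1],
    [0,0,0,0,1],
    [0,0,0.2,0,1],
    [0,0,0.5,0,1],
    [0,0,1,0,1],
    [0,0,1,0,1]
  ]
}}

```text
time: 25.55
tool_pos: [0.6482, 0.2038, 0.1036]
tool_rot: [3.142, 0.012, -2.948]
contact_force: [0.7, -0.6, 0.7]
opening: 0.0912
grip_force: 0.0
```

>>> {"fn": "jog_arm", "kwargs": {
  "plan": [
    [-0.2,-0.2,0.3,0,1],
    [-0.6,-0.6,0.5,0,1],
    [-1,-1,0.5,0,1],
    [-1,-1,0.5,0,1],
    [-1,-1,0.5,0,1]
  ]
}}

```text
time: 26.05
tool_pos: [0.5647, 0.1226, 0.1372]
tool_rot: [3.141, 0.002, -2.949]
contact_force: [0.6, 0.0, 1.3]
opening: 0.0921
grip_force: 0.0
```

```bash
python3 look.py v12 top 170 200 60 75 5 scene 330 95 75 75 4 scene 375 160 70 75 2; python3 - <<'E'
from h import *
t=cv2.imread("pics/v12_top.png");s=cv2.imread("pics/v12_scene.png")
blobs("top",t,(170,200,240,285),(3,90,40),(20,255,255),.048)
E
```

```text
{'time': 26.15, 'tool_pos': [0.5658, 0.1235, 0.1367], 'tool_rot': [3.1416, 0.0022, -2.9475], 'qpos': [0.0825, 0.5208, 1.5007, 0.0003, 1.1179, -1.6825], 'contact_force': [-0.92, -0.7496, -0.2301], 'opening': 0.0916, 'grip_force': 0.0}
top px (186, 213, 36, 60) rect c [0.4132 0.3168] size [0.144  0.0746] ang 14.3
```

View pics/v12.png

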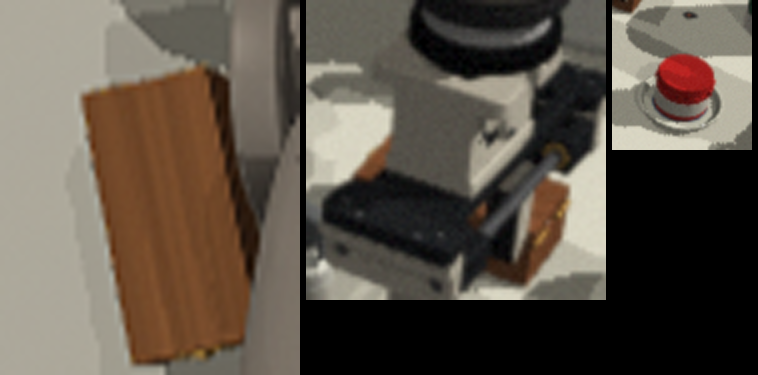

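The tub sits centred in the saucer. The box is clear, with top-face corners at crop (82,95), (205,67), (245,342) and (133,362), so its centre is about (0.4165, 0.320) and its yaw about 12°.

>>> {"fn": "jog_arm", "kwargs": {
  "plan": [
    [-0.2,0.3,0,0.01,1],
    [-0.62,0.82,0,0.01,1],
    [-0.62,0.82,0,0.01,1]
  ],
  "squeeze": 40
}}

```text
time: 26.45
tool_pos: [0.5126, 0.1928, 0.1357]
tool_rot: [3.14, -0.002, -2.928]
contact_force: [0.5, 0.1, -0.1]
opening: 0.0916
grip_force: 0.0
```

>>> {"fn": "jog_arm", "kwargs": {
  "plan": [
    [-0.3,0.4,0,0,1],
    [-0.62,0.82,0,0,1],
    [-0.62,0.82,0,0,1]
  ]
}}

```text
time: 26.75
tool_pos: [0.4634, 0.258, 0.1359]
tool_rot: [3.14, -0.001, -2.927]
contact_force: [0.9, -0.7, 0.2]
opening: 0.0916
grip_force: 0.0
```

>>> {"fn": "jog_arm", "kwargs": {
  "plan": [
    [-0.3,0.4,0,0,1],
    [-0.62,0.82,0,0,1],
    [-0.62,0.82,0,0,1],
    [-0.62,0.82,0,0,1],
    [-0.62,0.82,0,0,1]
  ]
}}

```text
time: 27.25
tool_pos: [0.417, 0.3195, 0.1359]
tool_rot: [-3.141, 0.001, -2.932]
contact_force: [0.6, -0.1, 0.8]
opening: 0.0917
grip_force: 0.0
```

```bash
python3 look.py v13 top 160 190 80 100 4 scene 310 20 110 150 4; python3 - <<'E'
from h import *
f=lambda u,v,z:plane("top",(u+.5)/5-.5+170,(v+.5)/5-.5+200,z)+[.002,-.001]
P=np.array([f(*p,.048) for p in((82,95),(205,67),(245,342),(133,362))]);print(P.round(4).tolist(),P.mean(0))
print(np.degrees([np.arctan2(*(P[a]-P[b])[::-1]) for a,b in((0,3),(1,2))]), [np.linalg.norm(P[i]-P[i-1]).round(4) for i in range(4)])
E
```

```text
{'time': 27.35, 'tool_pos': [0.4169, 0.3191, 0.1359], 'tool_rot': [-3.1415, 0.0003, -2.9333], 'qpos': [0.5074, 0.4334, 1.6554, -0.0002, 1.0526, -1.2716], 'contact_force': [0.6968, 0.1676, -0.3732], 'opening': 0.0914, 'grip_force': 0.0}
[[0.4757, 0.3681], [0.491, 0.3063], [0.3532, 0.2795], [0.3423, 0.3351]] [0.41555902 0.32226239]
[13.87797021 11.0033676 ] [np.float64(0.1374), np.float64(0.0637), np.float64(0.1404), np.float64(0.0567)]
```

>>> {"fn": "jog_arm", "kwargs": {
  "plan": [
    [0,0,-0.3,0,1],
    [0,0,-0.7,0,1],
    [0,0,-1,0,1],
    [0,0,-1,0,1]
  ]
}}

```text
time: 27.75
tool_pos: [0.4147, 0.318, 0.0532]
tool_rot: [-3.14, -0.006, -2.934]
contact_force: [-0.5, 0.6, -0.4]
opening: 0.092
grip_force: 0.0
```

>>> {"fn": "jog_arm", "kwargs": {
  "plan": [
    [0,0,-0.25,0,1],
    [0,0,-0.45,0,1],
    [0,0,-0.55,0,1],
    [0,0,-0.55,0,0.8],
    [0,0,-0.55,0,0.6],
    [0,0,-0.55,0,0.5],
    [0,0,-0.55,0,0.4],
    [0,0,-0.55,0,0.2],
    [0,0,-0.55,0,-0.5],
    [0,0,-0.55,0,-1],
    [0,0,-0.55,0,-1],
    [0,0,-0.55,0,-1]
  ],
  "squeeze": 40
}}

```text
time: 28.95
tool_pos: [0.4164, 0.3205, 0.0129]
tool_rot: [3.141, 0.002, -2.932]
contact_force: [-0.5, 2.7, 6.3]
opening: 0.066
grip_force: 39.8
```

>>> {"fn": "jog_arm", "kwargs": {
  "plan": [
    [0,0,0.05,0,-1],
    [0,0,0.2,0,-1],
    [0,0,0.5,0,-1],
    [0,0,0.8,0,-1],
    [0,0,1,0,-1],
    [0,0,1,0,-1]
  ]
}}

```text
time: 29.55
tool_pos: [0.4168, 0.3203, 0.0944]
tool_rot: [3.14, 0.004, -2.932]
contact_force: [1.0, -0.2, -4.8]
opening: 0.0663
grip_force: 39.8
```

```bash
python3 look.py v14 top 160 190 80 100 3 scene 310 20 110 150 4
```

```text
{'time': 29.65, 'tool_pos': [0.4154, 0.3196, 0.0918], 'tool_rot': [-3.1414, -0.0005, -2.932], 'qpos': [0.5095, 0.4895, 1.7062, -0.0001, 0.9464, -1.2709], 'contact_force': [0.0235, -0.8395, -4.5369], 'opening': 0.0661, 'grip_force': 39.7732}
```

View pics/v14.png

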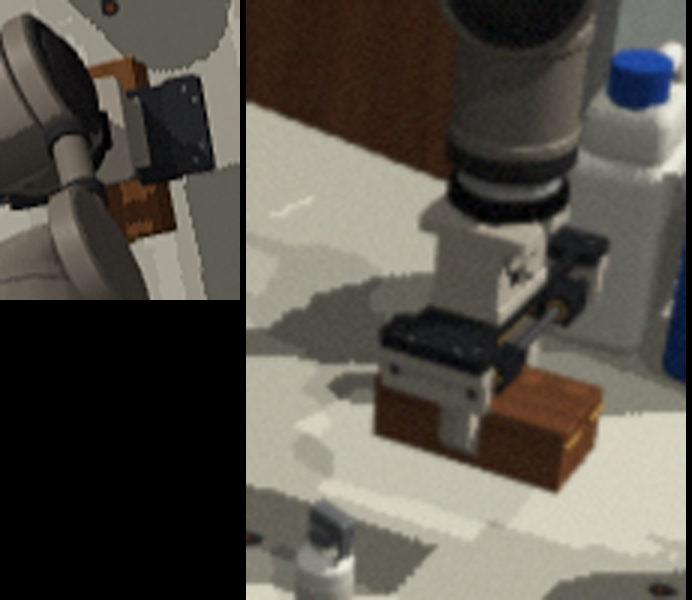

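The box is held level and clear of the sprayer. I have now viewed 17 pictures, which is over the limit of 14. From here I view no more and measure numerically only.

```bash
python3 - <<'E'
from h import *
for n,roi in(("top",(300,180,370,275)),("scene",(258,180,340,255))):
    for S in(16,20): blobs(n,cv2.imread(f"pics/{n}0.png"),roi,(0,0,60),(179,S,255),.007,400)
E
```

```text
top px (305, 191, 54, 75) rect c [0.4605 0.0006] size [0.0974 0.1725] ang 74.7
top px (305, 191, 54, 75) rect c [0.4602 0.001 ] size [0.0981 0.1731] ang 74.7
scene px (266, 189, 68, 59) rect c [ 0.4638 -0.0029] size [0.0998 0.1777] ang 74.8
scene px (265, 188, 69, 61) rect c [ 0.4635 -0.0029] size [0.1028 0.1808] ang 74.6
```

>>> {"fn": "jog_arm", "kwargs": {
  "plan": [
    [0,0,0.2,0,-1],
    [0,0,0.5,0,-1],
    [0,0,0.8,0,-1],
    [0,0,0.95,0,-1],
    [0,0,0.95,0,-1]
  ]
}}

```text
time: 30.15
tool_pos: [0.4162, 0.3201, 0.1684]
tool_rot: [3.141, 0.001, -2.932]
contact_force: [0.2, -0.8, -5.0]
opening: 0.066
grip_force: 39.8
```

>>> {"fn": "jog_arm", "kwargs": {
  "plan": [
    [0.03,-0.2,0,-0.02,-1],
    [0.08,-0.6,0,-0.05,-1],
    [0.14,-1,0,-0.076,-1]
  ]
}}

```text
time: 30.45
tool_pos: [0.4258, 0.238, 0.166]
tool_rot: [-3.14, -0.004, -3.053]
contact_force: [0.4, -0.3, -4.5]
opening: 0.0661
grip_force: 39.8
```

>>> {"fn": "jog_arm", "kwargs": {
  "plan": [
    [0.07,-0.5,0,-0.04,-1],
    [0.14,-1,0,-0.076,-1]
  ]
}}

```text
time: 30.65
tool_pos: [0.437, 0.1576, 0.1662]
tool_rot: [-3.141, -0.003, 3.109]
contact_force: [1.5, 0.5, -3.5]
opening: 0.0661
grip_force: 39.8
```

>>> {"fn": "jog_arm", "kwargs": {
  "plan": [
    [0.07,-0.5,0,-0.04,-1],
    [0.14,-1,0,-0.076,-1]
  ]
}}

```text
time: 30.85
tool_pos: [0.4481, 0.0775, 0.1664]
tool_rot: [-3.141, -0.003, 2.989]
contact_force: [0.8, -0.2, -4.5]
opening: 0.0662
grip_force: 39.8
```

>>> {"fn": "jog_arm", "kwargs": {
  "plan": [
    [0.05,-0.4,0,-0.03,-1],
    [0.1,-0.75,0,-0.06,-1],
    [0.14,-1,0,-0.076,-1],
    [0.14,-1,0,-0.076,-1],
    [0.14,-1,-0.3,-0.076,-1],
    [0.14,-1,-0.6,-0.076,-1],
    [0.14,-1,-0.9,-0.076,-1],
    [0.14,-1,-1,-0.076,-1],
    [0.14,-1,-1,-0.076,-1]
  ]
}}

```text
time: 31.75
tool_pos: [0.4591, 0.0002, 0.0865]
tool_rot: [-3.141, -0.004, 2.874]
contact_force: [0.8, 0.5, -5.1]
opening: 0.0662
grip_force: 39.8
```

```bash
python3 - <<'E'
from h import *
s=readout.observe();print(s["tool_pos"],np.degrees(s["tool_rot"][2])%360,s["contact_force"])
# drainer and cup on it, from saved images
for n,roi in(("top",(376,135,436,200)),("scene",(250,272,322,335))):
    for S in(14,18): blobs(n,cv2.imread(f"pics/{n}0.png"),roi,(0,0,60),(179,S,255),.012,300)
E
```

```text
[4.59097540e-01 2.20928647e-04 8.65348842e-02] 164.65323355474007 [ 0.80509911  0.52222447 -5.11455645]
top px (381, 145, 49, 45) rect c [ 0.6226 -0.1888] size [0.0932 0.096 ] ang 26.9
top px (381, 144, 49, 46) rect c [ 0.6234 -0.1883] size [0.0957 0.0954] ang 27.4
scene px (257, 281, 59, 50) rect c [ 0.6283 -0.1926] size [0.0948 0.0971] ang 27.5
scene px (256, 280, 61, 53) rect c [ 0.629 -0.193] size [0.0968 0.0997] ang 27.5
```

>>> {"fn": "jog_arm", "kwargs": {
  "plan": [
    [0.03,0,-0.2,0,-1],
    [0.03,0,-0.45,0,-1],
    [0.03,0,-0.65,0,-1],
    [0.03,0,-0.75,0,-1],
    [0.03,0,-0.8,0,-1],
    [0.03,0,-0.82,0,-1],
    [0.03,0,-0.82,0,-1]
  ]
}}

```text
time: 32.45
tool_pos: [0.4634, -0.0002, 0.0229]
tool_rot: [3.141, 0.001, 2.874]
contact_force: [0.2, 0.8, -4.4]
opening: 0.0658
grip_force: 39.8
```

>>> {"fn": "jog_arm", "kwargs": {
  "plan": [
    [0,0,-0.01,0,-1],
    [0,0,-0.02,0,-1],
    [0,0,-0.03,0,-1],
    [0,0,-0.03,0,-1]
  ]
}}

```text
time: 32.85
tool_pos: [0.463, -0.0001, 0.02]
tool_rot: [3.141, 0.0, 2.874]
contact_force: [0.4, 0.2, -4.3]
opening: 0.0659
grip_force: 39.8
```

>>> {"fn": "jog_arm", "kwargs": {
  "plan": [
    [-0.01,0,-0.01,0,-1],
    [-0.01,0,-0.02,0,-1],
    [-0.01,0,-0.03,0,-1],
    [-0.01,0,-0.035,0,-1],
    [-0.01,0,-0.035,0,-1]
  ]
}}

```text
time: 33.35
tool_pos: [0.4622, -0.0001, 0.0171]
tool_rot: [3.142, -0.0, 2.874]
contact_force: [0.1, 0.6, -4.9]
opening: 0.0662
grip_force: 39.8
```

>>> {"fn": "jog_arm", "kwargs": {
  "plan": [
    [0,0,-0.01,0,-1],
    [0,0,-0.015,0,-1],
    [0,0,-0.015,0,-1]
  ]
}}

```text
time: 33.65
tool_pos: [0.4622, -0.0002, 0.0169]
tool_rot: [3.141, 0.001, 2.874]
contact_force: [-4.6, -0.5, 8.6]
opening: 0.066
grip_force: 39.8
```

>>> {"fn": "jog_arm", "kwargs": {
  "plan": [
    [0,0,0,0,0.5],
    [0,0,0,0,0.6],
    [0,0,0,0,0.8],
    [0,0,0,0,1],
    [0,0,0,0,1],
    [0,0,0.2,0,1],
    [0,0,0.5,0,1],
    [0,0,1,0,1],
    [0,0,1,0,1]
  ]
}}

```text
time: 34.55
tool_pos: [0.465, -0.0005, 0.0999]
tool_rot: [3.141, 0.008, 2.874]
contact_force: [0.3, -0.6, -0.3]
opening: 0.0919
grip_force: 0.0
```

>>> {"fn": "jog_arm", "kwargs": {
  "plan": [
    [0,0.2,0.3,0,1],
    [0,0.6,0.7,0,1],
    [-0.2,1,1,0,1],
    [-0.2,1,1,0,1]
  ]
}}

```text
time: 34.95
tool_pos: [0.4462, 0.0826, 0.1782]
tool_rot: [3.139, 0.004, 2.877]
contact_force: [0.3, -1.2, 0.1]
opening: 0.0919
grip_force: 0.0
```

>>> {"fn": "jog_arm", "kwargs": {
  "plan": [
    [0,0.3,0.3,0,1],
    [0,0.7,0.5,0,1],
    [0,1,0.5,0,1],
    [0,1,0.5,0,1]
  ]
}}

```text
time: 35.35
tool_pos: [0.4462, 0.1615, 0.2153]
tool_rot: [3.141, -0.0, 2.876]
contact_force: [0.3, -1.1, -0.5]
opening: 0.0915
grip_force: 0.0
```

>>> {"fn": "jog_arm", "kwargs": {
  "plan": [
    [0,0.5,0,0,1],
    [0,1,0,0,1],
    [0,1,0,0,1],
    [0,1,0,0,1]
  ]
}}

```text
time: 35.75
tool_pos: [0.4459, 0.2393, 0.2146]
tool_rot: [-3.14, -0.002, 2.875]
contact_force: [0.4, 0.1, -0.3]
opening: 0.0918
grip_force: 0.0
```

```bash
python3 - <<'E'
from h import *
ims={n:cams.read_camera(n) for n in("top","scene")}
for n in ims: cv2.imwrite(f"pics/f_{n}.png",ims[n])
t,s=ims["top"],ims["scene"]
print("box");blobs("top",t,(290,175,375,280),(3,90,40),(20,255,255),.048,300);blobs("scene",s,(245,150,345,260),(3,90,30),(20,255,255),.03,300)
print("tub lid");blobs("top",t,(230,120,290,190),(0,150,60),(4,255,255),.056);blobs("scene",s,(380,160,440,230),(0,150,60),(4,255,255),.056)
print("jar lid");blobs("top",t,(440,220,500,285),(17,110,60),(26,255,255),.065,40)
print("cup");g=t.max(2)[140:200,375:435];m=((g<110)*255).astype(np.uint8);m=cv2.morphologyEx(m,cv2.MORPH_OPEN,np.ones((5,5)))
for c in cv2.findContours(m,0,1)[0]:
    (u,v),r=cv2.minEnclosingCircle(c);print(u+375,v+140,r,plane("top",u+375,v+140,.05))
print("brush");blobs("top",t,(300,100,350,190),(100,120,40),(125,255,255),.03)
o=readout.observe();print(o["tool_pos"],o["time"],o["contact_force"])
t0=cv2.imread("pics/top0.png");print("sprayer diff",np.abs(t[225:262,255:280].astype(int)-t0[225:262,255:280]).mean())
E
```

```text
box
top px (312, 196, 40, 61) rect c [4.594e-01 3.000e-04] size [0.0658 0.1466] ang 76.2
scene px (273, 182, 52, 58) rect c [ 0.4617 -0.0016] size [0.0859 0.1789] ang 76.3
tub lid
top px (241, 141, 27, 27) rect c [0.6416 0.2014] size [0.0703 0.0615] ang 46.1
scene px (398, 187, 28, 25) rect c [0.6521 0.1904] size [0.0638 0.0862] ang 36.1
jar lid
top px (462, 242, 22, 22) rect c [ 0.4004 -0.3469] size [0.0513 0.0518] ang 89.1
cup
407.5 165.0 9.552586555480957 [ 0.61995472 -0.19027915]
brush
top px (317, 117, 26, 55) rect c [0.678  0.0011] size [0.0493 0.1442] ang 76.2
[0.44614598 0.23846107 0.21514112] 35.85 [0.76349141 0.78182882 0.73616312]
sprayer diff 10.749549549549549
```

```bash
python3 - <<'E'
from h import *
a=cv2.imread("pics/scene0.png")[148:182,320:342].astype(int);b=cv2.imread("pics/f_scene.png")[148:182,320:342].astype(int);print(np.abs(a-b).mean(), np.abs(a-b).max(2)[::4,::3])
b=cv2.imread("pics/v12_scene.png")[148:182,320:342].astype(int)
from cell import ticket
if np.abs(a-cv2.imread("pics/v11_scene.png")[148:182,320:342].astype(int)).mean()<12: print("sprayer ok")
E
```

```text
20.14349376114082 [[ 49  25  19   8   7  51  91 151]
 [ 86  88  24   2   7   1  83  98]
 [ 94  81   7   2   6  14  89  86]
 [ 82  11   5   6   8   9  86  87]
 [ 12   4   5   7   5   7   7   8]
 [  4   5   7   2   4   8   2   9]
 [  6   6   1   6   5   7  10   2]
 [  6   6   3   9   4  10   6   7]
 [  6   8   6   5   8   5   7  11]]
```

The sprayer's own pixels are unchanged; only the shadow around it differs. Everything is placed, so I'm handing in.

```bash
python3 -c "
from cell import ticket
print(ticket.hand_in())"
```

```text
the job is handed in; nothing more can be done
None
```

The job is handed in at about 36 s: cup, jar, tub and box were moved in that order, each standing within about 4 mm of its place's middle by camera, with brush and sprayer undisturbed — but I viewed 17 pictures, over the 14 allowed.

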